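Empties through the sprung flap of the recycling caddy

TASK

Clear the two empties off the tray into the recycling caddy: first the tin, then, once the flap has shut behind it, the glass spice jar. Push each one down through the sprung flap in the caddy's lid until it drops inside and the flap closes again. Leave the salt shaker standing on the tray, and do not disturb it, the oil bottle or the clip-top jar.

Things in the scene. Friction and masses are not known exactly. Their poses are not given: they have to be found in the camera images.
- caddy: Recycling caddy: fixed white box with a wooden lid, left of the centre line, turned up to 0.3 rad. Origin at worktop level; the box spans x -80 to 130, y -100 to 100, z 0 to 215 mm (lid's top) about it; x points from its front to its back. The lid has one mouth, closed by a steel flap. Inside, a slippery plate under the mouth slopes down to the back and tips what falls in that way.
- mouth (a point): Centre of the mouth, level with the lid's top, at caddy x -25, y 0, z 215 mm; axes as the caddy's. The mouth is 80 (x) by 150 (y) mm. The flap, 77 x 147 x 4 mm, lies 3 mm below the lid's top and is hinged along the mouth's back edge (40 mm behind this point); its front edge swings down into the box.
- flap (a joint): Flap angle: 0 shut (level), grows as it swings down, at most 1.5 rad. Sprung shut: 0.096 N m at 0, plus 0.08 N m per rad, so an object's weight does not open it; pushing one through near the mouth's front edge takes about 2 to 6 N. Let go with its top above the lid, an object stays stuck; with its top 20 mm or more below the lid's top it falls when released and the flap shuts over it.
- tin: Closed food tin with a blue label, an upright cylinder 57 mm in diameter, 72 mm high, about 0.18 kg, standing on the tray. Origin at the centre of its underside, z up its axis.
- tin_mid (a point): Middle of the tin, 36 mm above its underside.
- spice_jar: Glass spice jar with a yellow cap, 42 mm in diameter, 96 mm high, about 0.11 kg, standing on the tray; the cap takes its top 20 mm. Origin at the centre of its underside, z up its axis.
- spice_jar_mid (a point): Middle of the jar, 48 mm above its underside.
- shaker: Salt shaker with a domed metal top, 44 mm in diameter, 90 mm high, standing on the tray between or beside the empties; it stays. Origin at the centre of its underside.
- tray: Fixed low wooden tray, 150 (x) x 240 (y) x 18 mm high, rim 7 mm thick, floor 7 mm above the worktop; right of the robot's centre line, turned up to 0.25 rad. Origin at the centre of its underside. Tin, jar and shaker stand on its floor in any order, their centres at least 68 mm apart.
- oil_bottle: Tall bottle of oil, 62 mm in diameter, 264 mm high, standing on the worktop between tray and caddy; leave it. Origin at the centre of its underside.
- clip_jar: Glass clip-top jar, 111 x 102 x 113 mm high, standing at the back of the worktop behind the bottle; leave it. Origin at the centre of its underside.

How it is judged:
On the way, in this order (a step that is already met when the one before it is completed fails the run):
1. the tin pushes the flap open (value of joint flap above 0.6 rad and contact force between tin and caddy above 0.5 N and horizontal distance between tin_mid and mouth below 0.06 m), for 0.05 s.
2. the tin is inside and the flap is shut behind it, the jar still outside (x of tin_mid in the frame of caddy between -0.08 and 0.13 m and y of tin_mid in the frame of caddy between -0.1 and 0.1 m and z of tin_mid in the frame of caddy below 0.15 m and value of joint flap below 0.08 rad and not (x of spice_jar_mid in the frame of caddy between -0.08 and 0.13 m and y of spice_jar_mid in the frame of caddy between -0.1 and 0.1 m and z of spice_jar_mid in the frame of caddy below 0.15 m)), for 0.2 s.
3. the jar pushes the flap open (value of joint flap above 0.6 rad and contact force between spice_jar and caddy above 0.5 N and horizontal distance between spice_jar_mid and mouth below 0.06 m), for 0.05 s.
At the end, for the whole second after the job is handed in: Tin and spice jar lie at rest inside the caddy (their middles within its walls and less than 150 mm above its origin), the flap is shut (within 0.08 rad), and the shaker stands upright on the tray; shaker, oil bottle and clip-top jar are within 30 mm of where they stood (x of tin_mid in the frame of caddy between -0.08 and 0.13 m and y of tin_mid in the frame of caddy between -0.1 and 0.1 m and z of each of tin_mid, spice_jar_mid in the frame of caddy below 0.15 m and x of spice_jar_mid in the frame of caddy between -0.08 and 0.13 m and y of spice_jar_mid in the frame of caddy between -0.1 and 0.1 m and value of joint flap below 0.08 rad and linear speed of each of tin, spice_jar below 0.03 m/s and angle between shaker's own z axis and vertical below 0.2 rad and distance of each of shaker, oil_bottle, clip_jar from where it was at the start of the episode below 0.03 m); the robot touches nothing.
It fails at once if the shaker, the oil bottle or the clip-top jar is knocked over or shifted by more than 40 mm (distance of any of shaker, oil_bottle, clip_jar from where it was at the start of the episode above 0.04 m or angle between any of shaker, oil_bottle, clip_jar's own z axis and vertical above 0.5 rad).
It also fails if it takes over 72 s, if anything falls off the work surface, if the arm or the gripper's body presses on something with over 40 N, if the wrist force passes 120 N, or if a joint passes its speed limit or range.

ROBOT

A 6-joint arm with a two-finger parallel gripper is mounted at the origin on a cart in front of the work surface, level with it; the furniture and walls round the work are solid. World frame = base frame: x ahead of the robot, y to its left, z up, the work surface at z = 0. Lengths are in m, angles in rad, forces in N, time in s.
With the tool pointing down it reaches from about 0.35 to 0.775 m from the base axis. Payload 7.3 kg.
Tool frame: the origin (TCP) lies at the very end of the fingers, on their centre line; the grasp point (between the pads) lies 19 mm behind it (robot.tcp_to_grasp is the distance from the TCP to the grasp point, in m); x points along the fingers, y is the direction in which the jaws open and shut, and the axes are right-handed (so a half turn about x gives the same grasp; the last joint's range is limited). The gripper opens to 92 mm and grips with 3 to 60 N. Pads are 19 mm wide; open, the fingers measure 130 mm over their backs; the gripper's body (75 mm by 190 mm) begins 47 mm behind the grasp point.
Start: joints at [-1.367, 0.342, 1.524, -0, 1.275, -0.146], TCP at [0.18, -0.493, 0.227] pointing down, gripper open.
Joint ranges: [-2.53, 2.53], [-0.77, 2.02], [0.04, 2.7], [-1, 4.14], [0.28, 2.66], [-3.11, 3.11]. Speed limits (rad/s): [2.57, 2.57, 3.14, 3.14, 3.14, 3.14].

INTERFACE

Orientations are given as [roll, pitch, yaw] about the fixed x, y, z axes, in that order (R = Rz(yaw) Ry(pitch) Rx(roll)).
In Python, from cell import robot gives the robot as it stands.
- The arm moves only by the tool move_arm, never from a script. Its argument "increments" is a list of rows, each a list of 4 numbers: the shift along the tool's x, y, z normalised to -1 to 1, where 1 is 40 cm, then the turn about the tool's x normalised to -1 to 1, where 1 is 60 degrees. In form: [[dx, dy, dz, twist], ...]. A call has 1 to 5 rows; each row is the pose to reach, as a shift and turn from the pose commanded when the call began, along the tool's axes at that moment; what a row does not reach only later rows make up. A row lasts 1/8 s, in which the tool goes at most 62.5 mm and 10.7 degrees, less where a joint would pass 70% of its speed; a pose out of reach is approached as far as the arm can. A call with a number of a shift or a turn outside -1 to 1 is refused whole. A call with a gripper value outside its range is refused whole. "gripper" is the closure, from 0 (fully open) to 1 (shut), set as the call begins (left out, the last holds). The fingers move at their own pace and stop on an object; "squeeze" is the grip in N (left out, the last holds). Time passes only in rows, so rows that repeat a pose let the fingers close. It gives the time, the measured TCP pose, the force and the opening at its end, in the units of the state.
- robot.observe(): the state, without advancing time (a new reading comes with each control period).
- robot.read_camera(name): name is "scene" or "side" or "wrist"; returns the picture (480x640x3 uint8, red, green, blue); there is no depth.
- robot.camera_params(name): a dict with "fx", "fy", "cx", "cy" (pixels), "R" (3x3) and "t" (3): a world point X has camera coordinates R X + t; the wrist camera has in their place "tool_from_camera" (4x4, takes a point from camera to tool coordinates, whose origin is the TCP and whose axes are the tool frame's). Camera axes: x right, y down, z forward; pixel columns grow to the right and rows downward; lengths in m; the calibration is good to about 2 mm. A picture is of the moment at which its call begins: read the wrist's pose just before it. camera_params takes no time and is no camera call.
- robot.hand_in(): hands the job in, once; it reports no verdict.
The state is a dict: "time": time; "qpos": joint angles; "qvel": joint speeds; "joint_efforts": joint torques, N m; "tool_pos": TCP position; "tool_rot": TCP orientation; "contact_force": force on the tool from outside, world axes, zero at the start; "torque": the same for the moment, N m; "opening": finger opening in m.
Only numpy, scipy, OpenCV 4.12 (cv2) and the standard library are available. Lean on these libraries where they do the work, as an engineer would, in place of code of your own. Each camera call takes 0.05 s, during which the arm holds its last target.

## Working session

There is one attempt and no reset: what is moved stays moved. The work goes in short steps, Python scripts to look and compute and a tool call to move; the robot and the scene stay as the last step left them, time stands still between calls to the robot, and variables do not carry over. Pictures are saved under pics/ and viewed, and the job is handed in when it is done.

Besides the shell and the picture viewer there is one more tool, called after "Request:" by a JSON object that holds its "name" and its "arguments", one argument or row to a line. move_arm: Moves the arm, as the interface text tells. Its arguments: {"type":"object","properties":{"increments":{"type":"array","items":{"type":"array","items":{"type":"number"}}},"gripper":{"type":"number"},"squeeze":{"type":"number"}},"required":["increments"]}

```bash
mkdir -p pics; ls; python3 - <<'E'
from cell import robot
import cv2,json
s=robot.observe();print(s)
for n in ["scene","side","wrist"]:
    cv2.imwrite(f"pics/{n}0.png",robot.read_camera(n)[:,:,::-1]); print(n,robot.camera_params(n))
print(robot.tcp_to_grasp)
E
```

```text
pics
{'time': 0.0, 'qpos': array([-1.36700803e+00,  3.42698292e-01,  1.52499159e+00, -2.52018738e-05,
        1.27540333e+00, -1.45997902e-01]), 'qvel': array([-0.00015307,  0.00141621,  0.00040221,  0.00086551,  0.00121582,
       -0.00055918]), 'joint_efforts': array([-4.17937583e-03, -4.31251431e+01, -2.44222945e+01,  7.14008510e-02,
        5.59939002e-02, -9.72220278e-05]), 'tool_pos': array([ 0.17984909, -0.49280953,  0.22606652]), 'tool_rot': array([-1.70073542,  1.56929557,  1.79065078]), 'contact_force': array([ 0.30832815,  0.53248163, -0.27954762]), 'torque': array([ 0.02407434,  0.03788892, -0.01436249]), 'opening': 0.09177672434839074}
scene {'fx': 605.1008195667015, 'fy': 605.1008195667015, 'cx': 319.8309501946351, 'cy': 232.11531180699728, 'R': array([[-0.60449162, -0.79646407,  0.01532557],
       [-0.63445124,  0.46971677, -0.61387114],
       [ 0.48172763, -0.38080329, -0.78925747]]), 't': array([0.33064621, 0.44119848, 1.096432  ])}
side {'fx': 617.867910391132, 'fy': 617.867910391132, 'cx': 330.64680249805076, 'cy': 241.60257403652042, 'R': array([[ 0.4290005 , -0.90325234,  0.0096841 ],
       [-0.59211115, -0.2892877 , -0.75214162],
       [ 0.68217516,  0.31693507, -0.65893035]]), 't': array([-0.26236321,  0.43095856,  1.28489223])}
wrist {'fx': 420.7923813990427, 'fy': 420.7923813990427, 'cx': 315.47060595344016, 'cy': 240.90034093644005, 'tool_from_camera': array([[-2.68524137e-04, -2.52335860e-01,  9.67639676e-01,
        -1.58071962e-01],
       [ 9.99999909e-01,  2.53853056e-04,  3.43702672e-04,
        -1.49132298e-04],
       [-3.32366798e-04,  9.67639680e-01,  2.52335769e-01,
        -6.74624699e-02],
       [ 0.00000000e+00,  0.00000000e+00,  0.00000000e+00,
         1.00000000e+00]])}
0.0188
```

View pics/scene0.png

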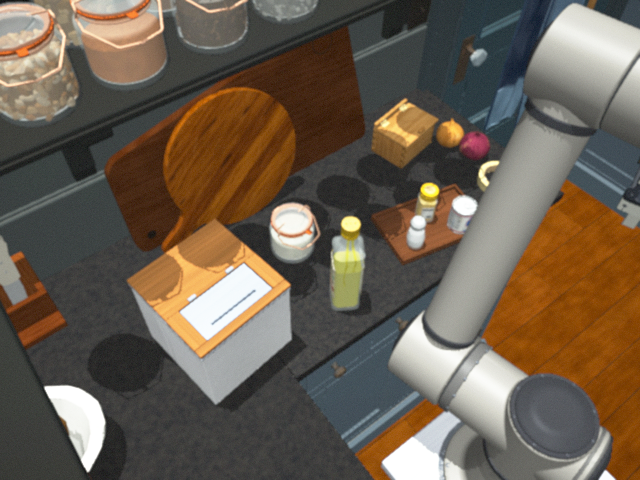

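View pics/side0.png

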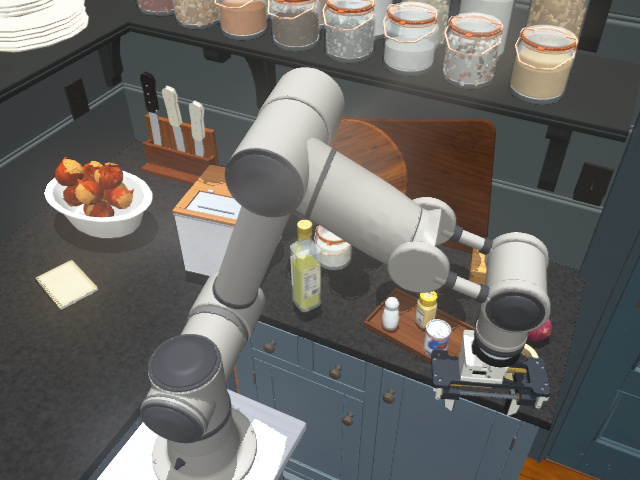

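View pics/wrist0.png

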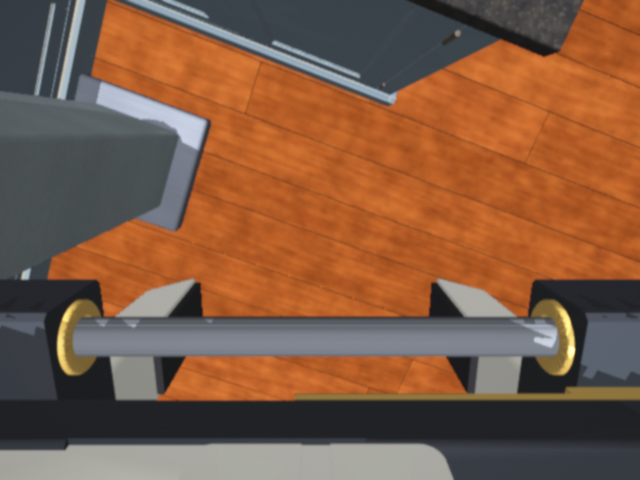

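The scene view shows the caddy lid with its flap at about (227,300), bottle (347,265), shaker (416,233), yellow-capped jar (428,203) and tin (462,213). The side view shows the tin (437,337), jar (427,310) and shaker (391,313). The wrist camera sees only the floor. I'll zoom in next to get precise pixels.

```bash
python3 - <<'E'
import cv2,numpy as np
a=cv2.imread('pics/scene0.png');b=cv2.imread('pics/side0.png')
def z(im,x0,y0,w,h,k,n): cv2.imwrite(n,cv2.resize(im[y0:y0+h,x0:x0+w],None,fx=k,fy=k,interpolation=cv2.INTER_CUBIC))
z(a,365,170,130,97,6,'pics/zs.png'); z(b,355,280,130,97,6,'pics/zd.png'); z(a,120,210,190,140,4,'pics/zc.png')
z(b,165,155,100,75,6,'pics/zcd.png')
E
```

```text
(no output)
```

View pics/zs.png

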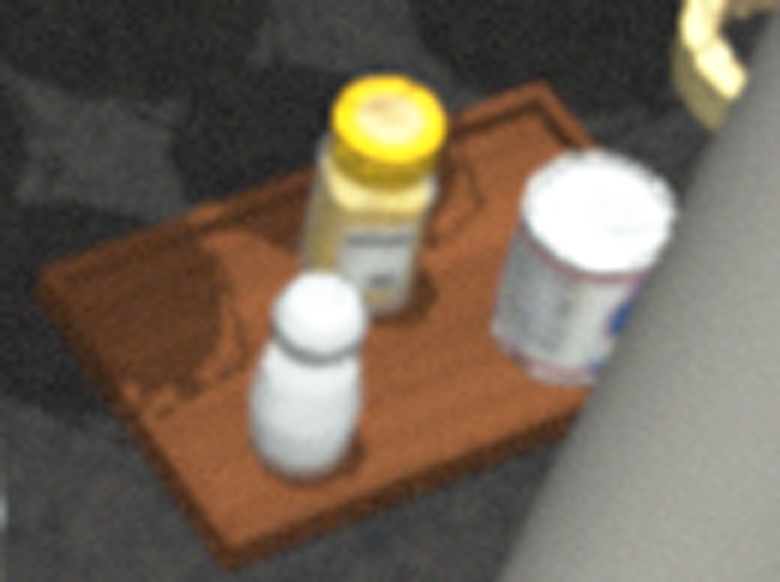

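View pics/zd.png

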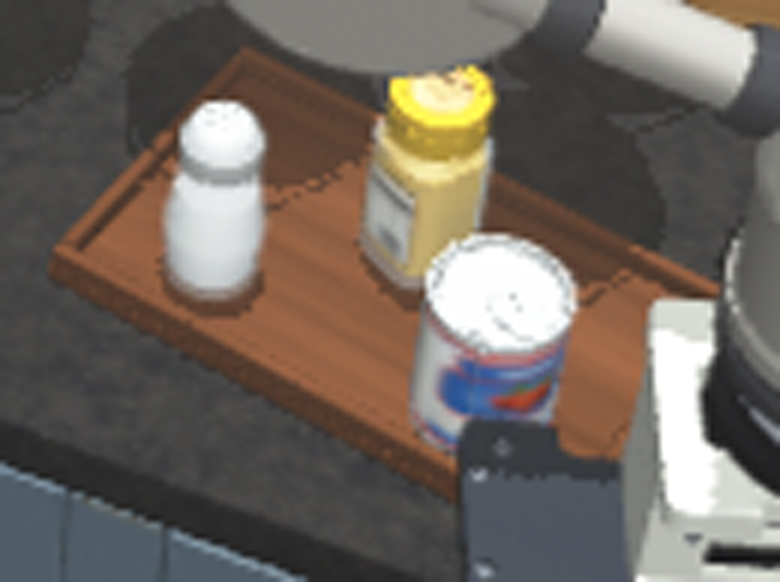

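View pics/zc.png

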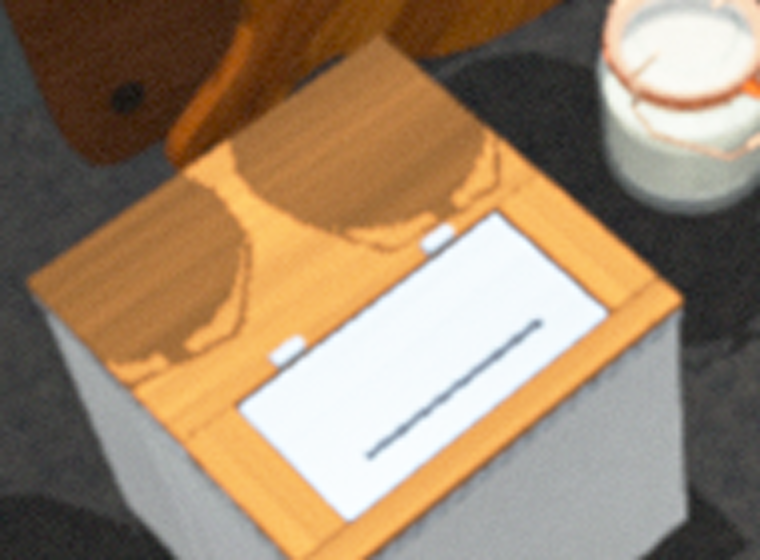

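View pics/zcd.png

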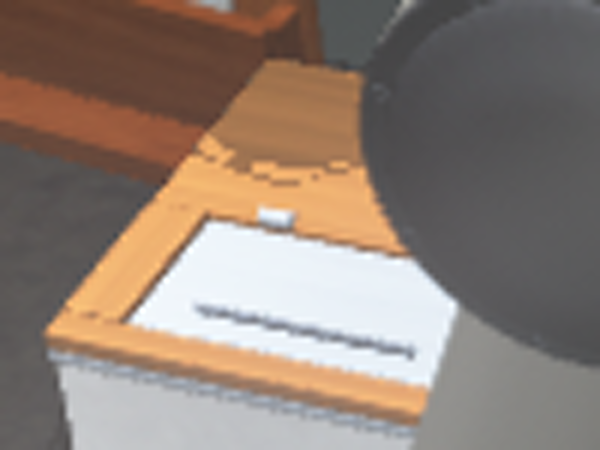

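```bash
cat > h.py <<'E'
from cell import robot
import numpy as np, cv2
from scipy.spatial.transform import Rotation as Ro
P={n:robot.camera_params(n) for n in("scene","side","wrist")}
def ray(n,u,v,T=None):
    p=P[n]; d=np.array([(u-p['cx'])/p['fx'],(v-p['cy'])/p['fy'],1])
    if n=='wrist':
        M=T@p['tool_from_camera']; return M[:3,3],M[:3,:3]@d
    return -p['R'].T@p['t'],p['R'].T@d
def onz(n,u,v,z,T=None):
    o,d=ray(n,u,v,T); return o+d*(z-o[2])/d[2]
def tri(a,b):
    o1,d1=a;o2,d2=b
    s=np.linalg.lstsq(np.c_[d1,-d2],o2-o1,rcond=None)[0]
    p,q=o1+s[0]*d1,o2+s[1]*d2
    return (p+q)/2,np.linalg.norm(p-q)
def toolT(s):
    T=np.eye(4);T[:3,:3]=Ro.from_euler('xyz',s['tool_rot']).as_matrix();T[:3,3]=s['tool_pos'];return T
E
python3 - <<'E'
from h import *
np.set_printoptions(precision=4,suppress=True)
zs=lambda x,y:(365+x/6-.4,170+y/6-.4); zd=lambda x,y:(355+x/6-.4,280+y/6-.4)
zc=lambda x,y:(120+x/4-.4,210+y/4-.4); zcd=lambda x,y:(165+x/6-.4,155+y/6-.4)
for nm,a,b,z in[("jar",(390,118),(442,92),.103),("tin",(598,213),(500,292),.079),("shkdome",(320,305),(222,138),.09)]:
    print(nm,onz('scene',*zs(*a),z),onz('side',*zd(*b),z),tri(ray('scene',*zs(*a)),ray('side',*zd(*b))))
print('shk base',onz('scene',*zs(303,440),.007),onz('side',*zd(212,265),.007))
C=[onz('scene',*zc(*c),.212) for c in[(240,405),(500,210),(608,313),(348,522)]]
for c in C:print(c)
m=np.mean(C,0);print('mouth',m,[np.linalg.norm(C[i]-C[i-1]) for i in range(4)])
v=C[0]-C[1];v2=C[3]-C[2];v=v+v2;print('yaw',np.arctan2(-v[0],v[1]))
L=[onz('scene',*zc(*c),.215) for c in[(30,283),(380,38),(683,300)]]
for c in L:print('lid',c)
for c in[(205,215),(125,320)]:print('side mouth left corners',onz('side',*zcd(*c),.212))
print('tray',[onz('scene',*zs(*c),.018)[:2] for c in[(42,275),(228,560),(540,85)]])
print('bottle',onz('scene',350,224,.264),onz('side',305,224,.264))
print('clip',onz('scene',293,215,.113))
s=robot.observe();print(toolT(s)[:3,:3])
E
```

```text
jar [ 0.5286 -0.2993  0.103 ] [ 0.5268 -0.2984  0.103 ] (array([ 0.5277, -0.2985,  0.1031]), np.float64(0.00160632054628988))
tin [ 0.4592 -0.3477  0.079 ] [ 0.4577 -0.3481  0.079 ] (array([ 0.4591, -0.348 ,  0.0781]), np.float64(0.0010061958252018043))
shkdome [ 0.4836 -0.2237  0.09  ] [ 0.4766 -0.2247  0.09  ] (array([ 0.4828, -0.2242,  0.0866]), np.float64(0.00486672622304977))
shk base [ 0.4803 -0.2278  0.007 ] [ 0.483  -0.2244  0.007 ]
[0.5196 0.3313 0.212 ]
[0.5394 0.1844 0.212 ]
[0.4632 0.1762 0.212 ]
[0.4426 0.3228 0.212 ]
mouth [0.4912 0.2537 0.212 ] [np.float64(0.07748733799557937), np.float64(0.14824002293244912), np.float64(0.07666067528920567), np.float64(0.14803360247197636)]
yaw 0.13723327269533409
lid [0.6294 0.3762 0.215 ]
lid [0.6581 0.1767 0.215 ]
lid [0.4472 0.1463 0.215 ]
side mouth left corners [0.5183 0.3374 0.212 ]
side mouth left corners [0.4423 0.3252 0.212 ]
tray [array([ 0.5977, -0.1932]), array([ 0.4504, -0.1599]), array([ 0.5526, -0.4264])]
bottle [ 0.4629 -0.0007  0.264 ] [ 0.4623 -0.0025  0.264 ]
clip [0.6454 0.0008 0.113 ]
[[-0.0002  0.3427 -0.9395]
 [ 0.0011 -0.9394 -0.3427]
 [-1.     -0.0011 -0.0002]]
```

```bash
cat >> h.py <<'E'
def go(x,y,z,jaw=None):
    s=robot.observe();T=toolT(s);R=T[:3,:3]
    d=R.T@(np.array([x,y,z])-s['tool_pos'])/0.4
    a=np.degrees(np.arctan2(R[1,1],R[0,1]))
    tw=0
    if jaw is not None:
        tw=-((jaw-a+90)%180-90)/60
    print('t',round(s['time'],2),'pos',s['tool_pos'].round(4),'jaw',round(a,2),'F',s['contact_force'].round(1),'op',round(s['opening'],4),'inc',d.round(4),'twist',round(tw,4))
E
python3 -c "
from h import *
go(.459,-.348,.226)"
```

```text
t 0.15 pos [ 0.1799 -0.4929  0.2262] jaw -69.96 F [-0.1  0.5  0.9] op 0.0912 inc [ 0.0008 -0.1013 -0.7797] twist 0
```

Request:
{"name": "move_arm", "arguments": {
  "increments": [
    [0, -0.02, -0.156, 0],
    [0, -0.04, -0.312, 0],
    [0, -0.06, -0.468, 0],
    [0, -0.08, -0.624, 0],
    [0, -0.1, -0.78, 0]
  ],
  "gripper": 0
}}

```text
time: 0.78
tool_pos: [0.4591, -0.3485, 0.2266]
tool_rot: [0.182, 1.571, -2.609]
contact_force: [1.5, -0.5, 0.3]
opening: 0.0917
```

Request:
{"name": "move_arm", "arguments": {
  "increments": [
    [0, 0, 0, 0]
  ]
}}

```text
time: 0.9
tool_pos: [0.4607, -0.3468, 0.226]
tool_rot: [-2.201, 1.57, 1.296]
contact_force: [-0.2, -0.2, 0.6]
opening: 0.0917
```

```bash
python3 - <<'E'
from h import *
s=robot.observe();im=robot.read_camera('wrist');cv2.imwrite('pics/w1.png',im[:,:,::-1])
T=toolT(s)
p=P['wrist'];M=np.linalg.inv(T@p['tool_from_camera'])
for n,x in(('tin',(.4588,-.348,.079)),('jar',(.5278,-.299,.103)),('shk',(.482,-.224,.09))):
    c=M[:3,:3]@x+M[:3,3];print(n,c[0]/c[2]*p['fx']+p['cx'],c[1]/c[2]*p['fy']+p['cy'])
go(.4588,-.348,.049)
E
```

```text
tin 316.26691988420373 228.1584494949805
jar 282.14668827419763 111.79105572090484
shk 157.16773806528715 138.4913241340701
t 0.95 pos [ 0.4589 -0.3481  0.2261] jaw -69.74 F [ 0.3 -0.1 -0.3] op 0.0916 inc [ 4.426e-01  1.000e-04 -2.000e-04] twist 0
```

View pics/w1.png

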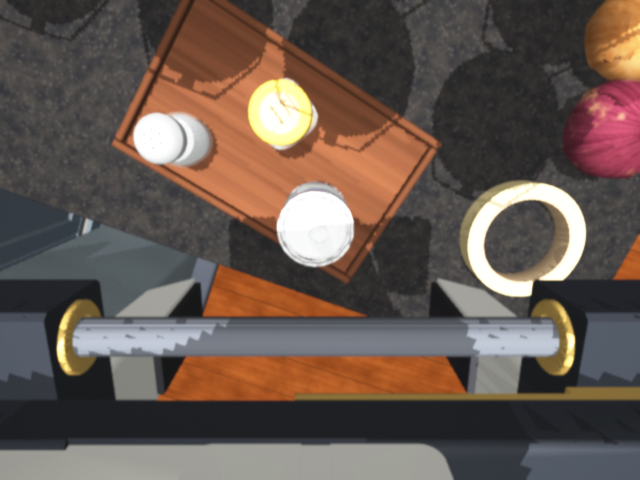

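The wrist view shows the tin's top centred at (315,228), and I predicted (316,228). The jar at (281,112) also matches. I'll descend and grip.

Request:
{"name": "move_arm", "arguments": {
  "increments": [
    [0.12, 0, 0, 0],
    [0.24, 0, 0, 0],
    [0.34, 0, 0, 0],
    [0.41, 0, 0, 0],
    [0.442, 0, 0, 0]
  ]
}}

```text
time: 1.58
tool_pos: [0.4558, -0.3499, 0.0483]
tool_rot: [-1.029, 1.568, 2.461]
contact_force: [-0.3, 0.3, 0.3]
opening: 0.0919
```

Request:
{"name": "move_arm", "arguments": {
  "increments": [
    [0, 0, 0, 0],
    [0, 0, 0, 0],
    [0, 0, 0, 0],
    [0, 0, 0, 0],
    [0, 0, 0, 0]
  ],
  "gripper": 1,
  "squeeze": 25
}}

```text
time: 2.2
tool_pos: [0.4577, -0.3498, 0.0507]
tool_rot: [1.999, 1.57, -0.793]
contact_force: [-1.8, 0.4, 5.2]
opening: 0.0568
```

```bash
python3 -c "
from h import *
go(.459,-.348,.36)"
```

```text
t 2.2 pos [ 0.4577 -0.3498  0.0507] jaw -69.95 F [-1.8  0.4  5.2] op 0.0568 inc [-0.7732 -0.0024 -0.0048] twist 0
```

Request:
{"name": "move_arm", "arguments": {
  "increments": [
    [-0.1, 0, 0, 0],
    [-0.25, 0, 0, 0],
    [-0.4, 0, 0, 0],
    [-0.55, 0, 0, 0],
    [-0.68, 0, 0, 0]
  ]
}}

```text
time: 2.82
tool_pos: [0.4574, -0.3495, 0.3242]
tool_rot: [1.944, 1.569, -0.848]
contact_force: [1.1, -0.3, -1.8]
opening: 0.0568
```

Request:
{"name": "move_arm", "arguments": {
  "increments": [
    [-0.08, 0, 0, 0],
    [-0.1, 0, 0, 0]
  ]
}}

```text
time: 3.08
tool_pos: [0.4579, -0.3499, 0.3638]
tool_rot: [1.983, 1.567, -0.809]
contact_force: [-0.5, 0.0, -2.1]
opening: 0.0565
```

```bash
python3 -c "
from h import *
c,s_=np.cos(.137),np.sin(.137)
print('target',.491-.006*c,.254-.006*s_)
go(.485,.2532,.36,97.85)
cv2.imwrite('pics/s2.png',robot.read_camera('scene')[:,:,::-1])"
```

```text
target 0.4850562189862401 0.25318056894099183
t 3.08 pos [ 0.4579 -0.3499  0.3638] jaw -69.95 F [-0.5  0.  -2.1] op 0.0565 inc [ 0.0055 -1.3933 -0.5806] twist 0.2033
```

View pics/s2.png

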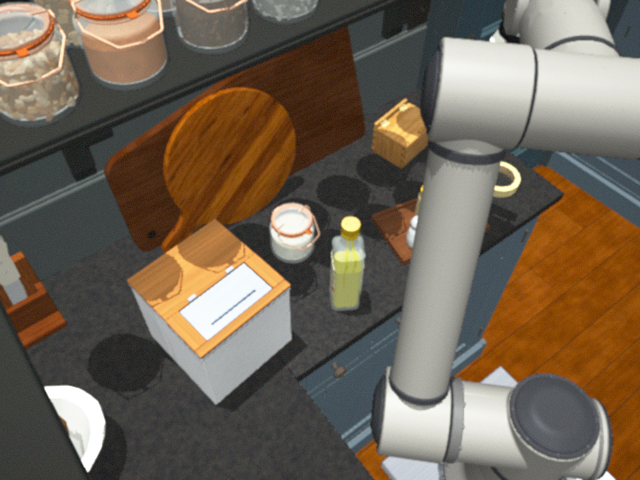

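The scene view shows the tin lifted out of the tray behind the arm, and the caddy, bottle and clip jar unmoved. I'll carry it over the bottle next.

Request:
{"name": "move_arm", "arguments": {
  "increments": [
    [0, -0.07, -0.03, 0],
    [0, -0.17, -0.07, 0],
    [0, -0.27, -0.11, 0],
    [0, -0.37, -0.15, 0],
    [0, -0.47, -0.195, 0]
  ]
}}

```text
time: 3.75
tool_pos: [0.4656, -0.1447, 0.3596]
tool_rot: [-0.791, 1.567, 2.7]
contact_force: [1.2, 0.3, -1.1]
opening: 0.0568
```

Request:
{"name": "move_arm", "arguments": {
  "increments": [
    [0, -0.1, -0.042, 0],
    [0, -0.2, -0.084, 0],
    [0, -0.3, -0.125, 0],
    [0, -0.4, -0.167, 0],
    [0, -0.5, -0.21, 0]
  ]
}}

```text
time: 4.38
tool_pos: [0.476, 0.0718, 0.3597]
tool_rot: [-0.311, 1.567, -3.103]
contact_force: [0.6, -0.3, -2.1]
opening: 0.057
```

```bash
python3 -c "
from h import *
go(.485,.2532,.36,97.85)"
```

```text
t 4.38 pos [0.476  0.0718 0.3597] jaw -69.96 F [ 0.6 -0.3 -2.1] op 0.057 inc [-0.001  -0.4185 -0.1765] twist 0.2031
```

Request:
{"name": "move_arm", "arguments": {
  "increments": [
    [0, -0.1, -0.042, 0.05],
    [0, -0.2, -0.084, 0.1],
    [0, -0.3, -0.125, 0.15],
    [0, -0.38, -0.16, 0.2],
    [0, -0.418, -0.176, 0.203]
  ]
}}

```text
time: 5.0
tool_pos: [0.4849, 0.253, 0.3595]
tool_rot: [0.224, 1.567, -2.779]
contact_force: [-1.3, -0.6, -2.0]
opening: 0.0568
```

Request:
{"name": "move_arm", "arguments": {
  "increments": [
    [0, 0, 0, 0],
    [0, 0, 0, 0]
  ]
}}

```text
time: 5.25
tool_pos: [0.4856, 0.2505, 0.3614]
tool_rot: [0.778, 1.57, -2.227]
contact_force: [1.0, -0.6, -1.7]
opening: 0.0568
```

```bash
python3 -c "
from h import *
go(.485,.2532,.262,97.85)
s=robot.observe()
cv2.imwrite('pics/w3.png',robot.read_camera('wrist')[:,:,::-1])
T=toolT(s);p=P['wrist'];M=np.linalg.inv(T@p['tool_from_camera'])
for a in(-40,40):
  for b in(-75,75):
    k=np.array([.491,.254,.213]);c,q=np.cos(.137),np.sin(.137)
    x=k+np.array([c*a-q*b,q*a+c*b,0])/1000
    v=M[:3,:3]@x+M[:3,3];print(a,b,(v[0]/v[2]*p['fx']+p['cx']).round(),(v[1]/v[2]*p['fy']+p['cy']).round())
cv2.imwrite('pics/s3.png',robot.read_camera('scene')[:,:,::-1])"
```

```text
t 5.25 pos [0.4856 0.2505 0.3614] jaw -82.16 F [ 1.  -0.6 -1.7] op 0.0568 inc [ 0.2486 -0.0072  0.0004] twist -0.0002
-40 -75 410.0 268.0
-40 75 214.0 268.0
40 -75 416.0 162.0
40 75 207.0 162.0
```

View pics/w3.png

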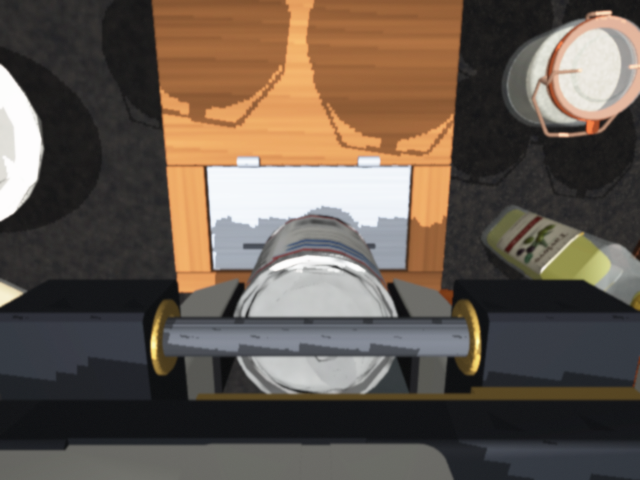

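View pics/s3.png

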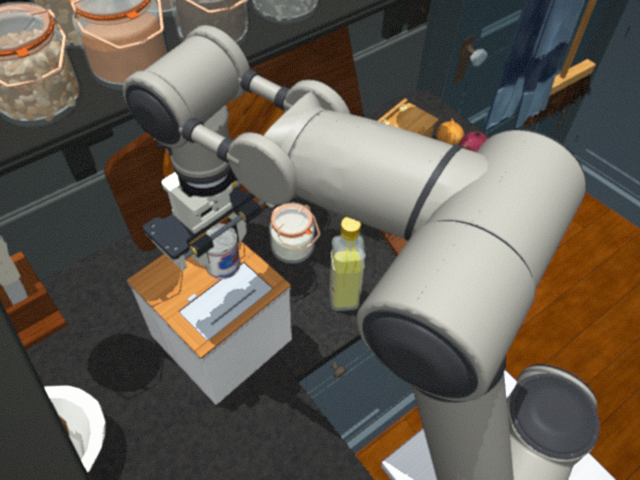

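The mouth's corners sit at (208,165), (411,165), (408,270) and (213,270). That is within about 3 px of my prediction, and the tin hangs centred at the front side. I'll push it down next.

Request:
{"name": "move_arm", "arguments": {
  "increments": [
    [0.06, 0, 0.003, 0],
    [0.12, 0, 0.003, 0],
    [0.18, 0, 0.003, 0],
    [0.22, 0, 0.003, 0],
    [0.24, 0, 0.003, 0]
  ]
}}

```text
time: 5.98
tool_pos: [0.4843, 0.2505, 0.2653]
tool_rot: [0.449, 1.57, -2.556]
contact_force: [0.2, -0.8, -1.7]
opening: 0.0566
```

Request:
{"name": "move_arm", "arguments": {
  "increments": [
    [0.03, 0, 0, 0],
    [0.06, 0, 0, 0],
    [0.085, 0, 0, 0],
    [0.11, 0, 0, 0],
    [0.135, 0, 0, 0]
  ]
}}

```text
time: 6.6
tool_pos: [0.484, 0.2513, 0.2111]
tool_rot: [0.199, 1.57, -2.805]
contact_force: [-3.5, -1.0, 0.7]
opening: 0.0567
```

```bash
python3 -c "
from h import *
go(.484,.2532,.158,97.85)
cv2.imwrite('pics/s4.png',robot.read_camera('scene')[:,:,::-1][150:390,100:420])
cv2.imwrite('pics/w4.png',robot.read_camera('wrist')[:,:,::-1])"
```

```text
t 6.6 pos [0.484  0.2513 0.2111] jaw -82.13 F [-3.5 -1.   0.7] op 0.0567 inc [ 0.1328 -0.0047 -0.0009] twist 0.0003
```

View pics/w4.png

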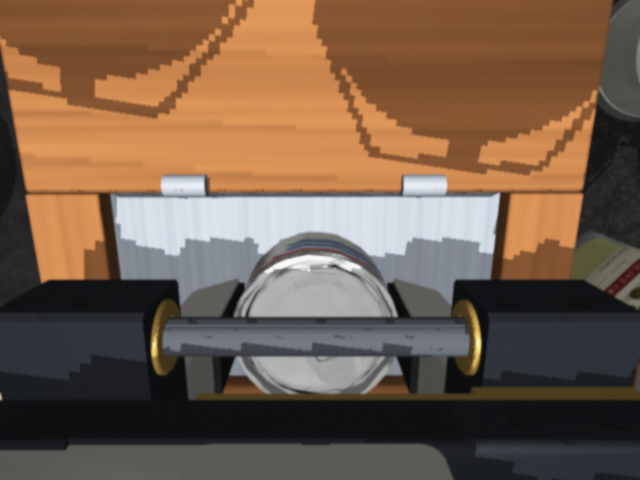

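The tin is in the mouth pushing the flap, about 3 mm right of centre: tin at column 317, mouth at 306. I'll correct for that and keep going.

Request:
{"name": "move_arm", "arguments": {
  "increments": [
    [0.03, -0.008, 0, 0],
    [0.06, -0.008, 0, 0],
    [0.09, -0.008, 0, 0],
    [0.115, -0.008, 0, 0],
    [0.133, -0.008, 0, 0]
  ]
}}

```text
time: 7.32
tool_pos: [0.4838, 0.2545, 0.1578]
tool_rot: [0.35, 1.57, -2.654]
contact_force: [-2.2, -0.7, -0.9]
opening: 0.057
```

Request:
{"name": "move_arm", "arguments": {
  "increments": [
    [0, 0, 0, 0],
    [0, 0, 0, 0]
  ]
}}

```text
time: 7.58
tool_pos: [0.484, 0.2546, 0.1588]
tool_rot: [2.403, 1.571, -0.601]
contact_force: [-2.8, -0.6, -1.8]
opening: 0.0568
```

```bash
python3 -c "
from h import *
go(.484,.2532,.158,97.85)
cv2.imwrite('pics/w5.png',robot.read_camera('wrist')[:,:,::-1])"
```

```text
t 7.58 pos [0.484  0.2546 0.1588] jaw -82.14 F [-2.8 -0.6 -1.8] op 0.0568 inc [0.002  0.0034 0.0005] twist 0.0002
```

View pics/w5.png

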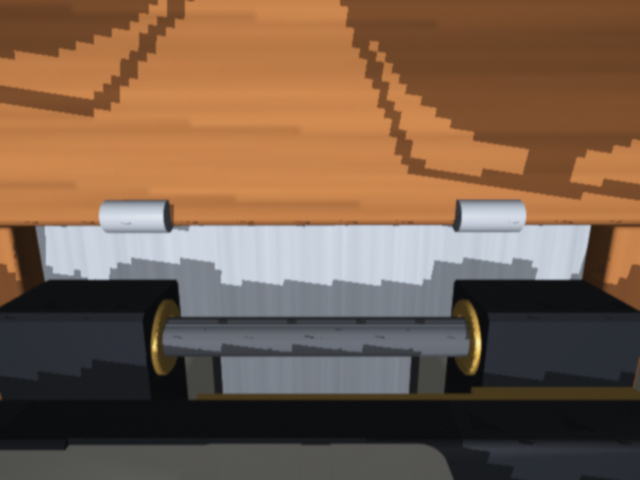

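```bash
python3 -c "
from h import *
im=robot.read_camera('scene')[:,:,::-1][170:350,110:350]
cv2.imwrite('pics/s5.png',cv2.resize(im,None,fx=3.3,fy=3.3,interpolation=cv2.INTER_CUBIC))
im=robot.read_camera('side')[:,:,::-1][130:290,150:350]
cv2.imwrite('pics/d5.png',cv2.resize(im,None,fx=3.3,fy=3.3,interpolation=cv2.INTER_CUBIC))
im=cv2.imread('pics/w5.png')[200:410,140:500]
cv2.imwrite('pics/w5z.png',cv2.convertScaleAbs(cv2.resize(im,None,fx=2.2,fy=2.2),alpha=1.6))
"
```

```text
(no output)
```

View pics/s5.png

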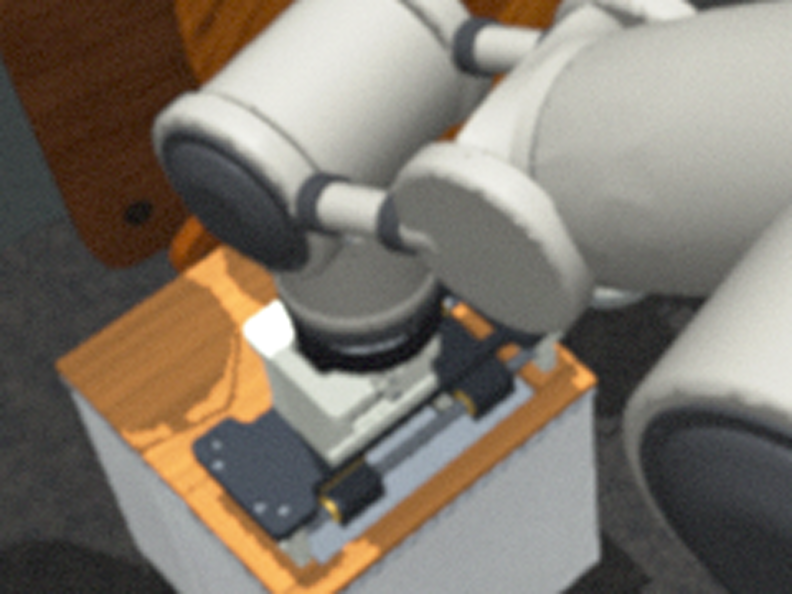

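View pics/w5z.png

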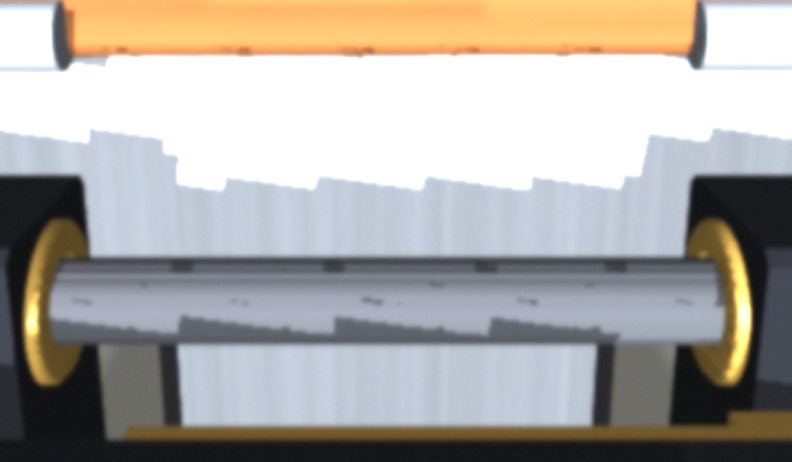

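View pics/d5.png

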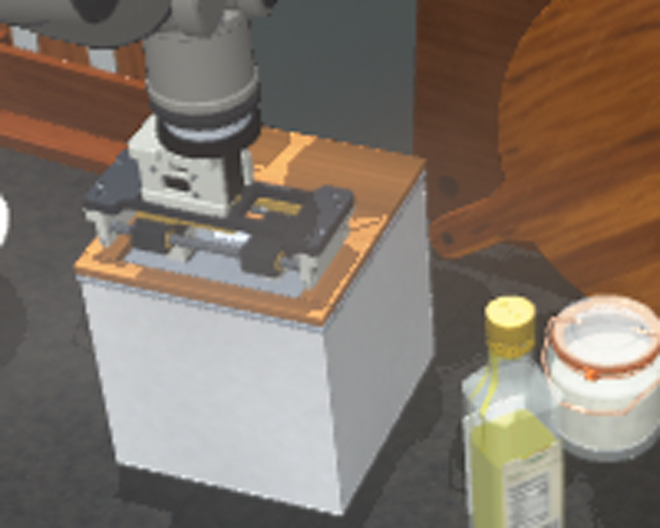

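Something doesn't fit. The pictures show the flap as a level surface at z≈0.212 with the tin cut off by it. But the opening is still 57 mm, about 2 N of weight still hangs on the wrist, and there is a 3 N sideways push like a sprung flap leaning on the tin. So the flap in the pictures may not be showing its real angle, and I'll rely on forces plus what is visible of the tin. The tin's top should be about 27 mm below the lid, so I'll release it.

Request:
{"name": "move_arm", "arguments": {
  "increments": [
    [0, 0, 0, 0],
    [0, 0, 0, 0],
    [0, 0, 0, 0],
    [0, 0, 0, 0],
    [0, 0, 0, 0]
  ],
  "gripper": 0
}}

```text
time: 8.35
tool_pos: [0.4839, 0.2546, 0.1587]
tool_rot: [1.848, 1.571, -1.156]
contact_force: [-1.6, -0.6, 0.9]
opening: 0.0916
```

```bash
python3 -c "
from h import *
go(.484,.2532,.36,97.85)
cv2.imwrite('pics/w6.png',robot.read_camera('wrist')[:,:,::-1])"
```

```text
t 8.35 pos [0.4839 0.2546 0.1587] jaw -82.13 F [-1.6 -0.6  0.9] op 0.0916 inc [-5.032e-01  3.500e-03  2.000e-04] twist 0.0003
```

View pics/w6.png

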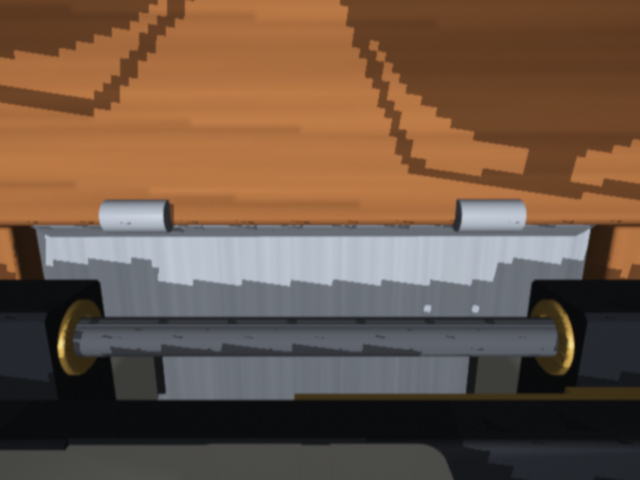

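The picture has changed: the flap now rests tilted against the fingers with a dark gap at the hinge. The tin's weight has left the wrist. I'll withdraw straight up and check that the flap is shut.

Request:
{"name": "move_arm", "arguments": {
  "increments": [
    [-0.05, 0, 0, 0],
    [-0.1, 0, 0, 0],
    [-0.16, 0, 0, 0],
    [-0.26, 0, 0, 0],
    [-0.36, 0, 0, 0]
  ]
}}

```text
time: 9.02
tool_pos: [0.4843, 0.2546, 0.3038]
tool_rot: [3.079, 1.57, 0.075]
contact_force: [0.1, 0.6, -0.4]
opening: 0.0915
```

Request:
{"name": "move_arm", "arguments": {
  "increments": [
    [-0.08, 0, 0, 0],
    [-0.14, 0, 0, 0],
    [-0.14, 0, 0, 0]
  ]
}}

```text
time: 9.4
tool_pos: [0.4849, 0.2549, 0.3603]
tool_rot: [-2.978, 1.566, 0.3]
contact_force: [-0.4, -0.5, -0.4]
opening: 0.0919
```

```bash
python3 -c "
from h import *
go(.528,-.299,.36)
cv2.imwrite('pics/w7.png',robot.read_camera('wrist')[:,:,::-1])
im=robot.read_camera('scene')[:,:,::-1];cv2.imwrite('pics/s7.png',im)"
```

```text
t 9.4 pos [0.4849 0.2549 0.3603] jaw -82.14 F [-0.4 -0.5 -0.4] op 0.0919 inc [-7.0000e-04  1.3864e+00  8.2600e-02] twist 0
```

View pics/w7.png

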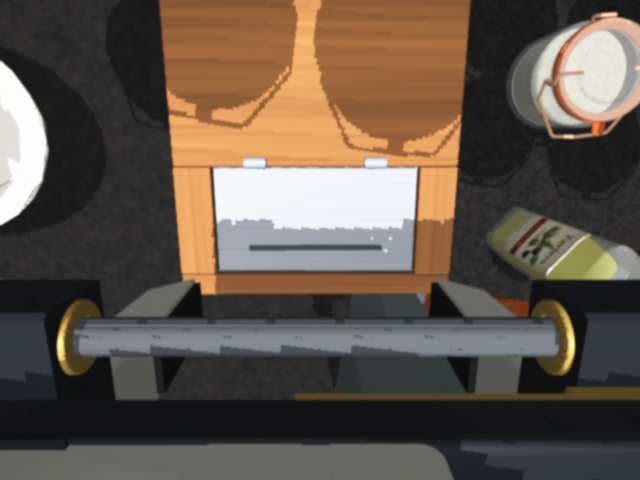

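View pics/s7.png

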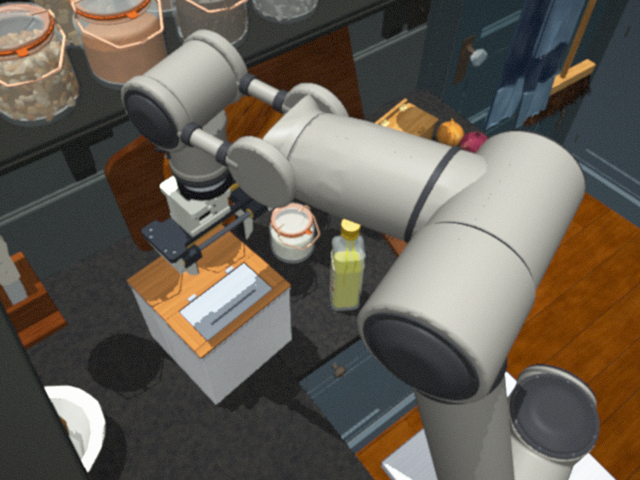

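The flap lies level and shut with its slot visible at (315,247). Its corners are (213,167)–(413,270), and there is no tin in the mouth. The clip jar and bottle haven't moved. Now the jar, with the jaws at about -110° to keep clear of the shaker.

Request:
{"name": "move_arm", "arguments": {
  "increments": [
    [0, 0.12, 0.007, 0],
    [0, 0.25, 0.015, 0],
    [0, 0.38, 0.023, 0],
    [0, 0.51, 0.03, 0],
    [0, 0.64, 0.038, 0]
  ]
}}

```text
time: 10.12
tool_pos: [0.5035, -0.0027, 0.3571]
tool_rot: [-0.27, 1.568, 3.009]
contact_force: [0.2, 0.6, 0.9]
opening: 0.0922
```

Request:
{"name": "move_arm", "arguments": {
  "increments": [
    [0, 0.14, 0.008, 0],
    [0, 0.28, 0.016, 0],
    [0, 0.42, 0.025, 0],
    [0, 0.55, 0.033, 0],
    [0, 0.65, 0.038, 0]
  ]
}}

```text
time: 10.75
tool_pos: [0.5239, -0.2629, 0.3566]
tool_rot: [-0.658, 1.568, 2.619]
contact_force: [0.3, -0.1, -0.1]
opening: 0.0914
```

Request:
{"name": "move_arm", "arguments": {
  "increments": [
    [0, 0.04, 0.003, 0.12],
    [0, 0.08, 0.005, 0.24],
    [0, 0.096, 0.006, 0.36],
    [0, 0.096, 0.006, 0.465],
    [0, 0.096, 0.006, 0.465]
  ]
}}

```text
time: 11.38
tool_pos: [0.5271, -0.2991, 0.357]
tool_rot: [-0.26, 1.568, 2.533]
contact_force: [-0.5, 0.2, 0.8]
opening: 0.0919
```

```bash
python3 -c "
from h import *
go(.5278,-.299,.20,-110)
s=robot.observe();print(s['qpos'].round(2))
cv2.imwrite('pics/w8.png',robot.read_camera('wrist')[:,:,::-1])
T=toolT(s);p=P['wrist'];M=np.linalg.inv(T@p['tool_from_camera'])
for n,x in(('jar',(.5278,-.299,.103)),('shk',(.482,-.224,.09))):
    c=M[:3,:3]@x+M[:3,3];print(n,c[0]/c[2]*p['fx']+p['cx'],c[1]/c[2]*p['fy']+p['cy'])
"
```

```text
t 11.38 pos [ 0.5271 -0.2991  0.357 ] jaw -109.99 F [-0.5  0.2  0.8] op 0.0919 inc [ 0.3925 -0.0006 -0.0026] twist 0.0001
[-0.64  0.45  1.01 -0.    1.69  1.28]
jar 315.2384838324181 200.4461166351184
shk 263.4588529590292 262.7622476706953
```

View pics/w8.png

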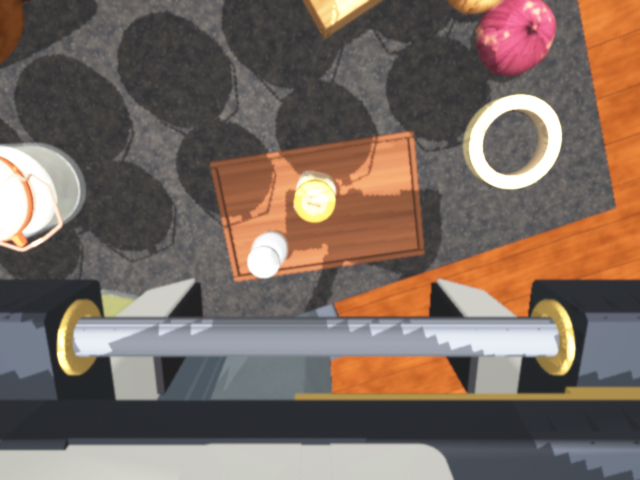

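The jar's cap is at (315,201), and I predicted (315,200). The shaker at (264,262) is where it was. I'll descend onto the jar.

Request:
{"name": "move_arm", "arguments": {
  "increments": [
    [0.12, 0, 0, 0],
    [0.25, 0, 0, 0],
    [0.37, 0, 0, 0],
    [0.47, 0, 0, 0],
    [0.55, 0, 0, 0]
  ]
}}

```text
time: 12.05
tool_pos: [0.5266, -0.2984, 0.1364]
tool_rot: [-0.26, 1.569, 2.535]
contact_force: [0.8, -0.3, -0.7]
opening: 0.0922
```

Request:
{"name": "move_arm", "arguments": {
  "increments": [
    [0.06, 0, 0, 0],
    [0.11, 0, 0, 0],
    [0.145, 0, 0, 0],
    [0.162, 0, 0, 0],
    [0.162, 0, 0, 0]
  ]
}}

```text
time: 12.68
tool_pos: [0.5273, -0.2991, 0.0738]
tool_rot: [-0.001, 1.571, 2.792]
contact_force: [0.4, -0.7, -0.3]
opening: 0.092
```

Request:
{"name": "move_arm", "arguments": {
  "increments": [
    [0, 0, 0, 0],
    [0, 0, 0, 0],
    [0, 0, 0, 0],
    [0, 0, 0, 0],
    [0, 0, 0, 0]
  ],
  "gripper": 1,
  "squeeze": 25
}}

```text
time: 13.3
tool_pos: [0.5273, -0.2991, 0.074]
tool_rot: [2.628, 1.571, -0.863]
contact_force: [0.3, 0.3, -0.0]
opening: 0.0465
```

Request:
{"name": "move_arm", "arguments": {
  "increments": [
    [0, 0, 0, 0],
    [-0.02, 0, 0, 0]
  ]
}}

```text
time: 13.55
tool_pos: [0.5268, -0.2988, 0.0814]
tool_rot: [-0.241, 1.569, 2.551]
contact_force: [-0.4, -0.7, -0.7]
opening: 0.0412
```

```bash
python3 -c "
from h import *
go(.528,-.299,.40)
cv2.imwrite('pics/w9.png',robot.read_camera('wrist')[:,:,::-1])"
```

```text
t 13.55 pos [ 0.5268 -0.2988  0.0814] jaw -110.04 F [-0.4 -0.7 -0.7] op 0.0412 inc [-0.7965 -0.0008 -0.0016] twist 0
```

View pics/w9.png

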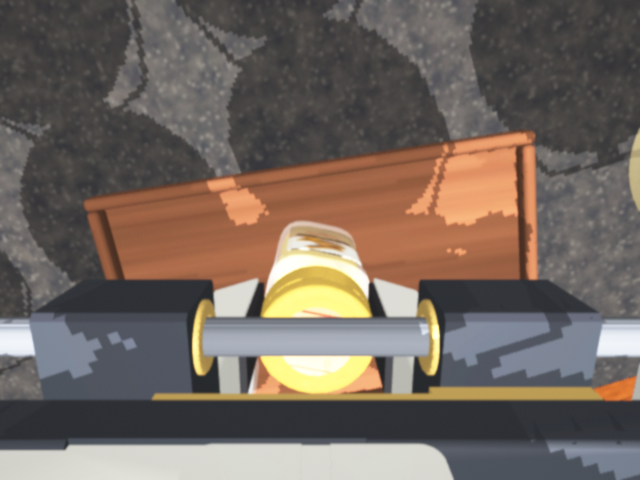

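The jar's cap is between the pads (opening 41 mm) and the jar is upright. I'll lift it.

Request:
{"name": "move_arm", "arguments": {
  "increments": [
    [0, 0, 0, 0],
    [-0.08, 0, 0, 0],
    [-0.2, 0, 0, 0],
    [-0.34, 0, 0, 0],
    [-0.48, 0, 0, 0]
  ]
}}

```text
time: 14.22
tool_pos: [0.527, -0.2989, 0.2755]
tool_rot: [-0.093, 1.57, 2.699]
contact_force: [1.3, -1.4, -1.1]
opening: 0.0414
```

Request:
{"name": "move_arm", "arguments": {
  "increments": [
    [-0.12, 0, 0, 0],
    [-0.22, 0, 0, 0],
    [-0.27, 0, 0, 0],
    [-0.27, 0, 0, 0]
  ]
}}

```text
time: 14.72
tool_pos: [0.5276, -0.2993, 0.3833]
tool_rot: [2.835, 1.567, -0.656]
contact_force: [0.4, 0.6, -1.5]
opening: 0.0408
```

```bash
python3 -c "
from h import *
go(.483,.256,.38,97.85)
im=robot.read_camera('side')[:,:,::-1];cv2.imwrite('pics/d9.png',im)"
```

```text
t 14.72 pos [ 0.5276 -0.2993  0.3833] jaw -110.04 F [ 0.4  0.6 -1.5] op 0.0408 inc [ 0.0052 -1.2661  0.5804] twist -0.4648
```

View pics/d9.png

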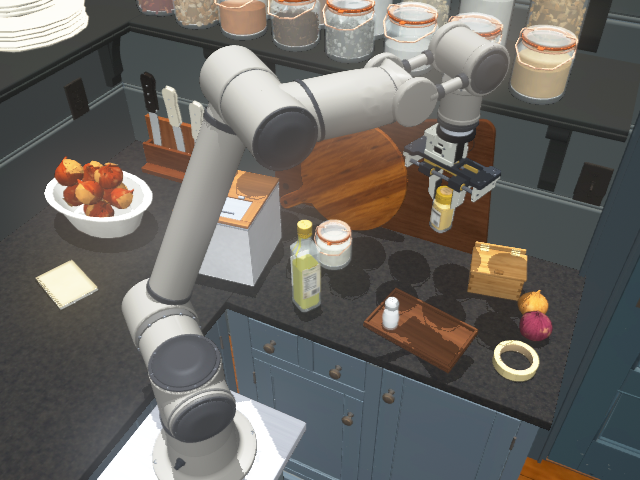

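The side view shows the jar hanging upright from the gripper and the shaker standing at (391,313) on the tray. I'll carry it to the caddy.

Request:
{"name": "move_arm", "arguments": {
  "increments": [
    [0, -0.06, 0.028, 0],
    [0, -0.16, 0.075, 0],
    [0, -0.26, 0.121, 0],
    [0, -0.36, 0.168, 0],
    [0, -0.46, 0.215, 0]
  ]
}}

```text
time: 15.4
tool_pos: [0.5087, -0.0952, 0.38]
tool_rot: [0.017, 1.568, 2.808]
contact_force: [1.1, -0.0, -1.0]
opening: 0.0411
```

Request:
{"name": "move_arm", "arguments": {
  "increments": [
    [0, -0.1, 0.047, 0],
    [0, -0.2, 0.093, 0],
    [0, -0.3, 0.14, 0],
    [0, -0.4, 0.187, 0],
    [0, -0.5, 0.233, 0]
  ]
}}

```text
time: 16.02
tool_pos: [0.4897, 0.1244, 0.3801]
tool_rot: [0.486, 1.568, -3.005]
contact_force: [1.5, -0.7, -2.6]
opening: 0.0412
```

Request:
{"name": "move_arm", "arguments": {
  "increments": [
    [0, -0.1, 0.047, -0.1],
    [0, -0.19, 0.09, -0.2],
    [0, -0.26, 0.12, -0.3],
    [0, -0.298, 0.139, -0.4],
    [0, -0.298, 0.139, -0.465]
  ]
}}

```text
time: 16.65
tool_pos: [0.4783, 0.2553, 0.3796]
tool_rot: [0.175, 1.567, -2.825]
contact_force: [1.0, -0.1, -2.0]
opening: 0.0413
```

Request:
{"name": "move_arm", "arguments": {
  "increments": [
    [0, 0, 0, 0],
    [0, 0, 0, 0]
  ]
}}

```text
time: 16.9
tool_pos: [0.479, 0.2538, 0.381]
tool_rot: [0.286, 1.569, -2.72]
contact_force: [-0.7, -0.5, -1.7]
opening: 0.0412
```

```bash
python3 -c "
from h import *
go(.479,.254,.285,97.85)
cv2.imwrite('pics/w10.png',robot.read_camera('wrist')[:,:,::-1])
cv2.imwrite('pics/s10.png',cv2.resize(robot.read_camera('scene')[:,:,::-1][170:350,110:350],None,fx=3.3,fy=3.3,interpolation=cv2.INTER_CUBIC))"
```

```text
t 16.9 pos [0.479  0.2538 0.381 ] jaw -82.23 F [-0.7 -0.5 -1.7] op 0.0412 inc [ 0.24   -0.0005 -0.0006] twist -0.0014
```

View pics/w10.png

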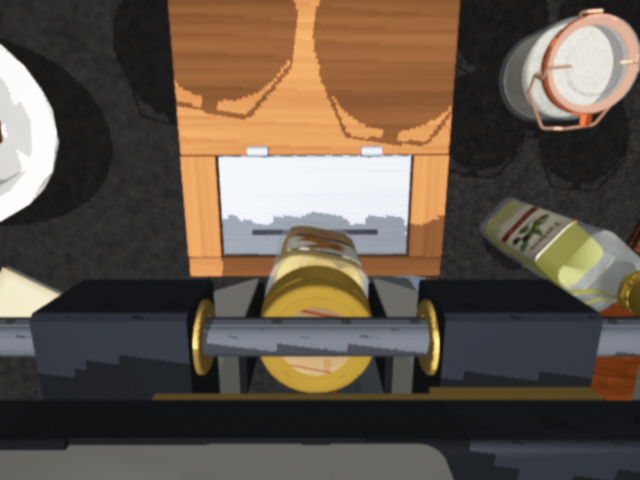

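View pics/s10.png

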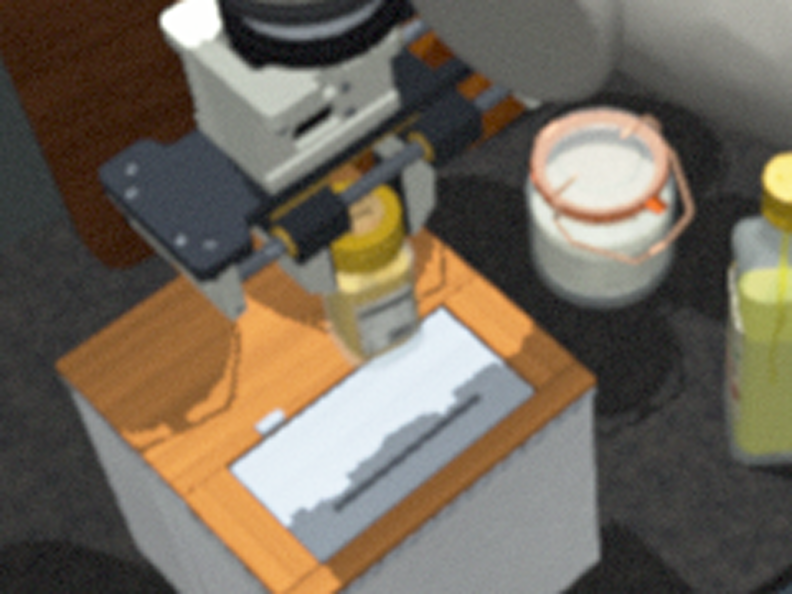

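The jar hangs centred over the front half of the mouth: jar at column 317, mouth at 315. I'll push it down.

Request:
{"name": "move_arm", "arguments": {
  "increments": [
    [0.06, 0, 0, 0],
    [0.12, 0, 0, 0],
    [0.18, 0, 0, 0],
    [0.22, 0, 0, 0],
    [0.24, 0, 0, 0]
  ]
}}

```text
time: 17.62
tool_pos: [0.4789, 0.2537, 0.285]
tool_rot: [0.291, 1.57, -2.714]
contact_force: [-0.5, 0.3, -1.8]
opening: 0.041
```

Request:
{"name": "move_arm", "arguments": {
  "increments": [
    [0.03, 0, 0, 0],
    [0.06, 0, 0, 0],
    [0.09, 0, 0, 0],
    [0.12, 0, 0, 0],
    [0.15, 0, 0, 0]
  ]
}}

```text
time: 18.25
tool_pos: [0.4787, 0.254, 0.2248]
tool_rot: [0.219, 1.57, -2.785]
contact_force: [-1.3, -0.4, 0.2]
opening: 0.0412
```

```bash
python3 -c "
from h import *
go(.479,.254,.158,97.85)
cv2.imwrite('pics/w11.png',robot.read_camera('wrist')[:,:,::-1])"
```

```text
t 18.25 pos [0.4787 0.254  0.2248] jaw -82.14 F [-1.3 -0.4  0.2] op 0.0412 inc [ 1.669e-01  1.000e-04 -9.000e-04] twist 0.0002
```

View pics/w11.png

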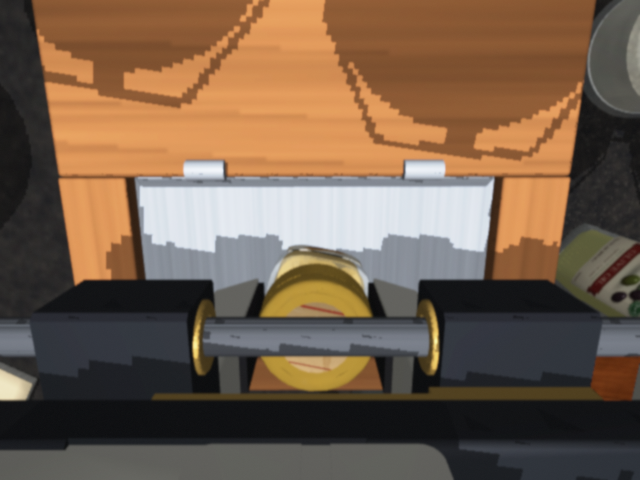

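The flap is tilting under the jar, which still sits straight in the grip at column 315. I'll continue.

Request:
{"name": "move_arm", "arguments": {
  "increments": [
    [0.03, 0, 0, 0],
    [0.06, 0, 0, 0],
    [0.095, 0, 0, 0],
    [0.13, 0, 0, 0],
    [0.167, 0, 0, 0]
  ]
}}

```text
time: 18.92
tool_pos: [0.479, 0.254, 0.1579]
tool_rot: [0.653, 1.57, -2.351]
contact_force: [-2.5, -0.5, -0.0]
opening: 0.0411
```

Request:
{"name": "move_arm", "arguments": {
  "increments": [
    [0, 0, 0, 0],
    [0, 0, 0, 0]
  ]
}}

```text
time: 19.18
tool_pos: [0.4792, 0.2541, 0.1591]
tool_rot: [0.85, 1.571, -2.155]
contact_force: [-2.5, -0.9, -2.3]
opening: 0.0412
```

Request:
{"name": "move_arm", "arguments": {
  "increments": [
    [0, 0, 0, 0],
    [0, 0, 0, 0],
    [0, 0, 0, 0],
    [0, 0, 0, 0],
    [0, 0, 0, 0]
  ],
  "gripper": 0
}}

```text
time: 19.8
tool_pos: [0.4792, 0.2541, 0.1592]
tool_rot: [2.838, 1.571, -0.166]
contact_force: [-0.9, -1.0, 2.5]
opening: 0.0865
```

```bash
python3 -c "
from h import *
go(.479,.254,.36,97.85)
cv2.imwrite('pics/w12.png',robot.read_camera('wrist')[:,:,::-1])"
```

```text
t 19.8 pos [0.4792 0.2541 0.1592] jaw -82.13 F [-0.9 -1.   2.5] op 0.0865 inc [-5.021e-01  2.000e-04  3.000e-04] twist 0.0003
```

View pics/w12.png

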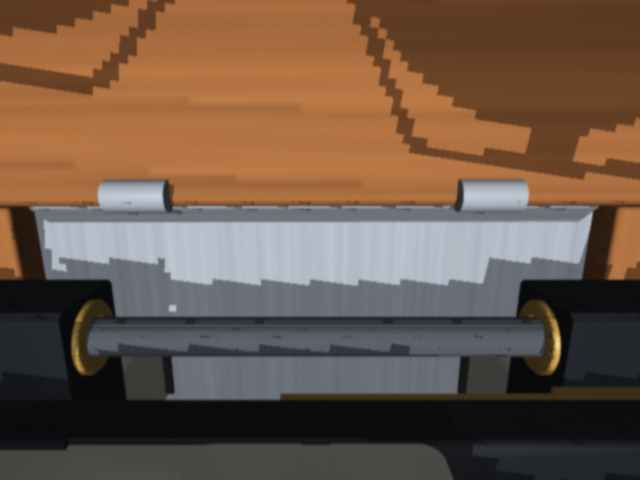

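Request:
{"name": "move_arm", "arguments": {
  "increments": [
    [0, 0, 0, 0],
    [-0.05, 0, 0, 0],
    [-0.11, 0, 0, 0],
    [-0.2, 0, 0, 0],
    [-0.32, 0, 0, 0]
  ]
}}

```text
time: 20.48
tool_pos: [0.4791, 0.2539, 0.2874]
tool_rot: [0.414, 1.569, -2.591]
contact_force: [1.7, 0.2, 0.5]
opening: 0.0918
```

Request:
{"name": "move_arm", "arguments": {
  "increments": [
    [-0.1, 0, 0, 0],
    [-0.18, 0, 0, 0],
    [-0.18, 0, 0, 0],
    [-0.18, 0, 0, 0]
  ]
}}

```text
time: 20.98
tool_pos: [0.4791, 0.254, 0.3581]
tool_rot: [0.359, 1.57, -2.646]
contact_force: [0.2, -0.3, 0.3]
opening: 0.0919
```

```bash
python3 -c "
from h import *
go(.479,.254,.36,97.85)
cv2.imwrite('pics/w13.png',robot.read_camera('wrist')[:,:,::-1])
cv2.imwrite('pics/d13.png',robot.read_camera('side')[:,:,::-1])"
```

```text
t 20.98 pos [0.4791 0.254  0.3581] jaw -82.14 F [ 0.2 -0.3  0.3] op 0.0919 inc [-0.0048 -0.      0.0002] twist 0.0001
```

View pics/w13.png

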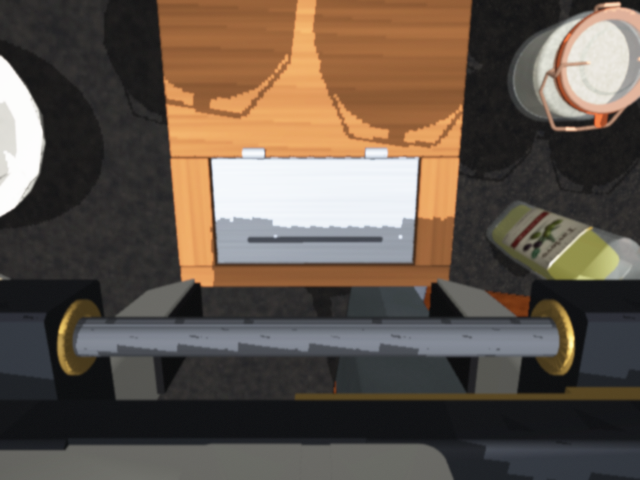

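View pics/d13.png

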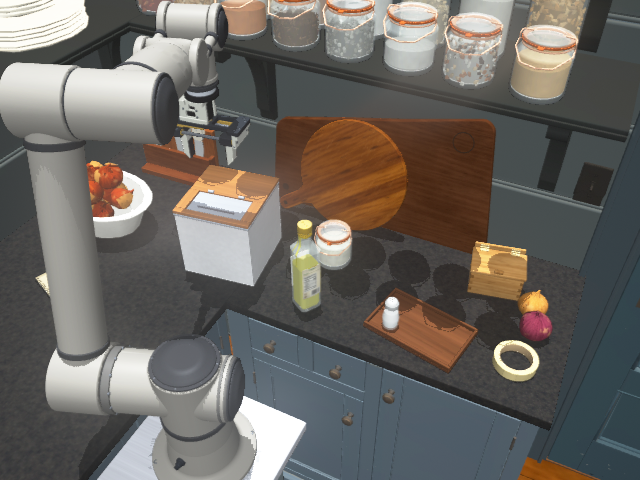

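The flap is level with its slot at (315,239), and the mouth is clear. The side view shows the shaker upright alone at (391,313), the bottle (305,270) and the clip jar unmoved, and the tin and jar gone. I'll wait a second for things to settle and then hand in.

Request:
{"name": "move_arm", "arguments": {
  "increments": [
    [0, 0, 0, 0],
    [0, 0, 0, 0],
    [0, 0, 0, 0],
    [0, 0, 0, 0],
    [0, 0, 0, 0]
  ]
}}

```text
time: 21.7
tool_pos: [0.4791, 0.2541, 0.3591]
tool_rot: [2.476, 1.571, -0.528]
contact_force: [0.3, 0.0, -0.8]
opening: 0.0919
```

```bash
python3 -c "
from h import *
print(robot.hand_in())"
```

```text
the job is handed in; nothing more can be done
None
```

I pushed the tin through the flap, saw the flap shut behind it, then did the same with the spice jar. I handed the job in at about 22 s.

**Last checks:** In the wrist picture the flap lay level with nothing in the mouth, and the gripper was open and clear of everything. In the side picture the shaker stood upright, alone on the tray. The bottle and clip-top jar looked unmoved; I judged that by eye and did not measure it.

**Not verified:**
- **Tin and jar at rest:** I could not see inside the caddy. That both are inside comes from the empty mouth, the loss of their weight from the wrist, and both being missing from the tray.
- **Flap angle:** I could not read it directly. While the tin was held in the mouth, the wrist picture showed a level surface that hid the tin, which disagreed with the forces (about 3 N sideways, tin's weight still on the wrist). I relied on the forces. Later pictures showed the flap tilting and closing as expected.

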